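Shut and latch the lid of a food pan carrier

TASK

Close the open lid of the black pan in the steel carrier, swing the latch's wire loop up and over so that it lies on the lid behind the keeper's ridge, then press the latch lever down fully home so that the loop hooks the keeper and pulls the lid tight on its gasket. Press gently, never much harder than a firm finger (stay below about 20 N), and leave the things standing around it where they are.

Things in the scene. Friction and masses are not known exactly. Their poses are not given: they have to be found in the camera images.
- carrier: Black pan in a fixed steel cradle, hinged black lid, steel draw latch at mid front; footprint x -92 to 104, y -102 to 102, rim top z = 131 mm. Origin: centre of its underside, on the table; +x from the latch to the hinge side (away from the robot at yaw 0), z up. All [x, z] below are mm in this frame at y = 0. The robot may press no part of it with over 30 N.
- lid_axis (a point): On the lid's hinge axis, which runs along the carrier's y, at [98, 135]. The lid plate is 182 x 200 x 10 mm with two 14 mm wide front notches beside its middle for the loop's sides; at lid angle 0 its top is z = 141, its front edge x = -92. The pan beneath is empty.
- lid (a joint): Lid angle, rad: 0 = hard down on the rim, grows as its front rises, starts 0.35 to 0.75. It stays where it is left (friction; moves with 0.5 to 5 N at its front edge). Under the front edge a springy gasket (2.5 N per mm) stands 12 mm proud, so the shut but unlatched lid rests at about 0.063.
- keeper (a point): Foot of the keeper's ridge on its inner side, in the lid's frame: [-106, 142] at lid angle 0. The keeper is a 26 mm wide steel strap along the middle of the lid's top, 1 mm above it, reaching out in front to x = -111, where it ends in an upright ridge 5 mm thick and 5 mm high.
- latch_axis (a point): P, nominal place of the lever's axis (along y): [-122, 85]. The latch is bolted on in slanting slots: its whole lever and loop sit up to 6.5 mm off this, up-and-outward along [-0.64, 0.77] or the opposite way; that is not measured, so they must be met by feel. The loop's pin B is 20 mm from P in direction [cos(4.524 - a), sin(4.524 - a)], a = lever angle.
- lever (a joint): Lever angle a, rad: 0 = home (hard stop), grows as raised, most 1.66; starts 1.57 or more, stays where left. Handle: flat steel, 24 wide, 4 thick, its round end (radius 4) 65 mm from P in direction [-cos(0.698 - a), -sin(0.698 - a)]: 50 deg up at the start, 40 deg down when home. Hooked, it resists with 2 to 10 N and does not snap shut by itself: press it onto its stop.
- bail (a joint): Angle b of the wire loop relative to the lever, rad. A U of 5 mm wire, sides at y = +-19.5 from B to a crossbar centred at B + 87.9 [cos(1.315 + b - a), sin(1.315 + b - a)] mm. Starts leaning away from the pan on its stop, 2.65. Swings freely; past upright it falls onto the lid behind the ridge (b 0.9 to 1.4). Pressing the lever then slides it forward to catch the ridge: b about 0.
- salt: Salt shaker, 44 mm across, 90 mm tall, loose, standing on the table; a bystander. Origin: centre of its underside, z up.
- cup_a: Lidded clear deli cup, 86 x 78 x 59 mm, loose bystander. Origin: centre of its underside, z up.
- cup_b: Clear empty portion cup, 65 mm across, 33 mm tall, loose bystander. Origin: centre of its underside, z up.
- roll: Roll of white labels lying flat, 62 mm across, 28 mm tall, loose bystander. Origin: centre of its underside, z up.

How it is judged:
By the outcome, as a careful person would: the job done as asked, in the order asked, and still so for the second after the job is handed in, with the robot touching nothing.
It also fails if it takes over 72 s, if anything falls off the work surface, if the arm or the gripper's body presses on something with over 40 N, if the wrist force passes 120 N, or if a joint passes its speed limit or range.

ROBOT

A 6-joint arm with a two-finger parallel gripper is mounted at the origin on a cart in front of the work surface, level with it; the furniture and walls round the work are solid. World frame = base frame: x ahead of the robot, y to its left, z up, the work surface at z = 0. Lengths are in m, angles in rad, forces in N, time in s.
With the tool pointing down it reaches from about 0.3 to 0.775 m from the base axis. Payload 14.6 kg.
Tool frame: the origin (TCP) lies at the very end of the fingers, on their centre line; the grasp point (between the pads) lies 19 mm behind it; y points along the fingers, x is the direction in which the jaws open and shut, and the axes are right-handed (so a half turn about y gives the same grasp; the last joint's range is limited). The gripper opens to 94 mm and grips with 3 to 60 N. Pads are 16 mm wide; open, the fingers measure 119 mm over their backs; the gripper's body (75 mm by 177 mm) begins 78 mm behind the grasp point.
Start: joints at [-1.18, 0.3, 1.521, -0, 1.321, -0.067], TCP at [0.243, -0.493, 0.205] pointing down, gripper open.
Joint ranges: [-3.03, 3.03], [-0.79, 2.21], [0.23, 2.52], [-1.04, 4.18], [0, 3.07], [-2.55, 2.55]. Speed limits (rad/s): [2.22, 2.22, 2.57, 3.14, 3.14, 3.14].

INTERFACE

Orientations are given as [roll, pitch, yaw] about the fixed x, y, z axes, in that order (R = Rz(yaw) Ry(pitch) Rx(roll)).
In Python, from station import * gives the robot as it stands.
- The arm moves only by the tool send_rows, never from a script. Its argument "series" is text: rows parted by semicolons, each of 7 numbers parted by spaces: the turn, a rotation vector about the tool's x, y, z in units of 5 degrees (1.0 is 5 degrees), then the shift along the tool's x, y, z in cm, then the opening, from -1 (shut) to 1 (fully open). A call has exactly 10 rows; each row is the pose to reach, as a shift and turn from the pose commanded when the call began, along the tool's axes at that moment; what a row does not reach only later rows make up. A row lasts 1/12 s, in which the tool goes at most 41.7 mm and 7.16 degrees, less where a joint would pass 70% of its speed; a pose out of reach is approached as far as the arm can. A call with a gripper value outside its range is refused whole. The fingers move at their own pace and stop on an object; "newtons" is the grip in N (left out, the last holds). Time passes only in rows, so rows that repeat a pose let the fingers close, or fill a call up. It gives the time, the measured TCP pose, the force and the opening at its end, in the units of the state.
- get_obs(): the state, without advancing time (a new reading comes with each control period).
- camera(name): name is "scene" or "side" or "wrist"; returns the picture (420x560x3 uint8, red, green, blue); there is no depth.
- camera_info(name): a dict with "K" (3x3 intrinsics, pixels), "R" (3x3) and "t" (3): a world point X has camera coordinates R X + t; the wrist camera has in their place "mount" (4x4, takes a point from camera to tool coordinates, whose origin is the TCP and whose axes are the tool frame's). Camera axes: x right, y down, z forward; pixel columns grow to the right and rows downward; lengths in m; the calibration is good to about 2 mm. The wrist camera is an equidistant fisheye: a pixel r from the principal point sees the ray r / f radians off the axis. A picture is of the moment at which its call begins: read the wrist's pose just before it. camera_info takes no time and is no camera call.
- hand_in(): hands the job in, once; it reports no verdict.
The state is a dict: "time_s": time; "qpos": joint angles; "joint_vel": joint speeds; "tau": joint torques, N m; "ee_pos": TCP position; "eef_rot": TCP orientation; "force": force on the tool from outside, world axes, zero at the start; "moment": the same for the moment, N m; "grip_width": finger opening in m.
Only numpy, scipy, OpenCV 4.12 (cv2) and the standard library are available. Lean on these libraries where they do the work, as an engineer would, in place of code of your own. Each camera call takes 0.05 s, during which the arm holds its last target. There are 200 camera calls.

## Working session

There is one attempt and no reset: what is moved stays moved. The work goes in short steps, Python scripts to look and compute and a tool call to move; the robot and the scene stay as the last step left them, time stands still between calls to the robot, and variables do not carry over. Pictures are saved under pics/ and viewed, on a budget of 10 in all, crops included, one or two more only if the job needs it, and the job is handed in when it is done.

Besides the shell and the picture viewer there is one more tool, called after "Emit:" by a JSON object that holds its "name" and its "arguments", one argument or row to a line. send_rows: Moves the arm, as the interface text tells. Its arguments: {"type":"object","properties":{"series":{"type":"string"},"newtons":{"type":"number"}},"required":["series"]}

```bash
ls; mkdir -p pics; python3 - <<'E'
from station import *
import cv2,numpy as np
o=get_obs();print({k:np.round(v,3) for k,v in o.items()})
a=camera("scene");b=camera("side")
for n in("scene","side","wrist"):print(n,{k:np.round(v,3).tolist() for k,v in camera_info(n).items()})
cv2.imwrite("pics/s0.png",a[:,:,::-1]);cv2.imwrite("pics/d0.png",b[:,:,::-1])
E
```

```text
pics
{'time_s': np.float64(0.0), 'qpos': array([-1.18 ,  0.3  ,  1.522,  0.   ,  1.321, -0.067]), 'joint_vel': array([-0.001,  0.001,  0.001,  0.   , -0.   ,  0.001]), 'tau': array([ 2.0000e-03, -5.3180e+01, -3.5273e+01,  7.1000e-02,  2.4000e-02,
       -0.0000e+00]), 'ee_pos': array([ 0.243, -0.493,  0.205]), 'eef_rot': array([-1.571e+00,  1.000e-03, -1.113e+00]), 'force': array([0.441, 0.551, 0.602]), 'moment': array([ 0.016,  0.006, -0.001]), 'grip_width': np.float64(0.094)}
scene {'K': [[382.496, 0.0, 276.079], [0.0, 382.496, 209.524], [0.0, 0.0, 1.0]], 'R': [[-0.753, -0.658, 0.001], [-0.408, 0.466, -0.785], [0.516, -0.591, -0.62]], 't': [0.501, 0.318, 0.703]}
side {'K': [[491.46, 0.0, 290.447], [0.0, 491.46, 210.019], [0.0, 0.0, 1.0]], 'R': [[-0.814, -0.581, 0.004], [-0.318, 0.44, -0.84], [0.487, -0.684, -0.543]], 't': [0.547, 0.251, 0.817]}
wrist {'K': [[325.192, 0.0, 273.861], [0.0, 325.192, 205.448], [0.0, 0.0, 1.0]], 'mount': [[1.0, -0.001, -0.0, 0.0], [-0.0, -0.232, 0.973, -0.179], [-0.001, -0.973, -0.232, 0.067], [0.0, 0.0, 0.0, 1.0]]}
```

View pics/s0.png

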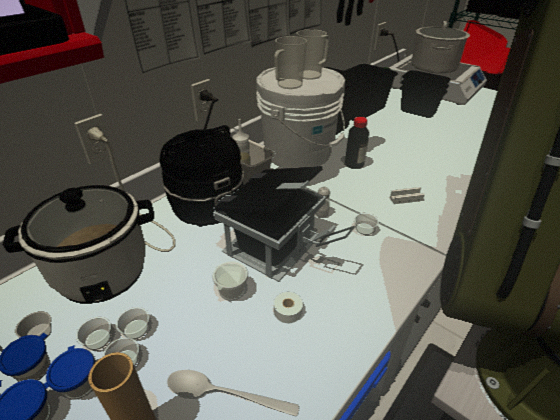

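View pics/d0.png

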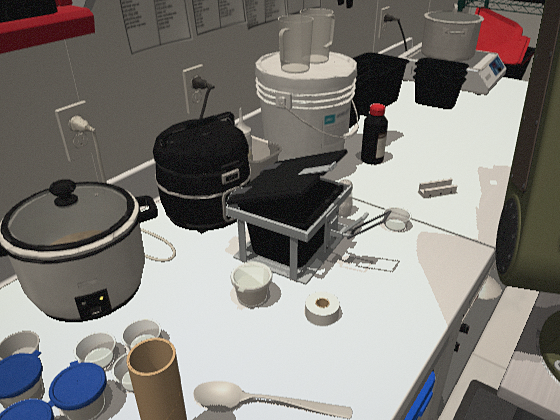

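The carrier sits around scene (275,215) and side (290,215). The lid is open, and the lever (325,235) and loop (370,260) reach toward the robot. The roll and a cup are in front on the camera side, and another cup is near (365,222). I'll zoom in on it.

```bash
python3 - <<'E'
import cv2,numpy as np
a=cv2.imread("pics/d0.png")[130:290,210:430]
a=cv2.resize(a,None,fx=3.6,fy=3.6,interpolation=cv2.INTER_CUBIC)
a=(255*(a/255.)**.55).astype('uint8');cv2.imwrite("pics/d0z.png",a);print(a.shape)
E
```

```text
(576, 792, 3)
```

View pics/d0z.png

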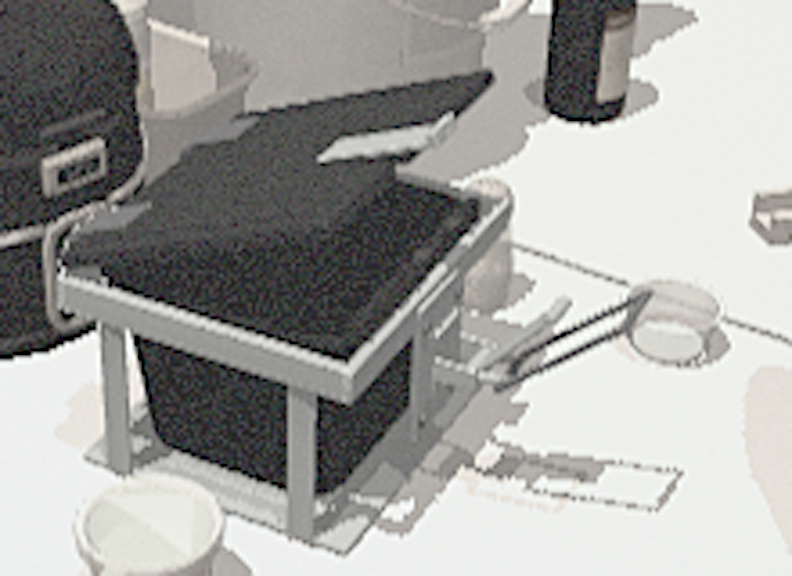

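Zoomed view: rim corners are front+y at about (352,365), hinge+y at (62,275) and front-y at (512,190). The keeper is at about (385,140), the bail crossbar at (648,295), the lever tip at (565,305), the salt at (490,240) and a cup at (675,320).

```bash
cat > h.py <<'E'
from station import *
import numpy as np,cv2
from scipy.spatial.transform import Rotation as Ro
def ray(n,uv):
    c=camera_info(n);K,R,t=map(np.array,(c["K"],c["R"],c["t"]))
    d=R.T@np.linalg.solve(K,[uv[0],uv[1],1]);return -R.T@t,d/np.linalg.norm(d)
def onz(n,uv,z):
    o,d=ray(n,uv);return o+d*(z-o[2])/d[2]
def proj(n,X):
    c=camera_info(n);p=np.array(c["R"])@X+c["t"];p=np.array(c["K"])@p;return p[:2]/p[2]
def zm(u,v):return (210+u/3.6-.4,130+v/3.6-.4)
E
python3 - <<'E'
from h import *
P={"f+":(350,364,.131),"h+":(60,275,.131),"f-":(513,190,.131),"foot f+":(302,540,0),"foot h+":(118,475,0),"salt":(488,305,0),"cup":(675,352,0),"keeper":(450,120,.2),"bar":(648,295,.13)}
for k,(u,v,z) in P.items():print(k,onz("side",zm(u,v),z).round(3))
E
```

```text
f+ [0.529 0.149 0.131]
h+ [0.705 0.172 0.131]
f- [ 0.55  -0.056  0.131]
foot f+ [0.557 0.15  0.   ]
foot h+ [0.677 0.166 0.   ]
salt [ 0.593 -0.117  0.   ]
cup [ 0.468 -0.14   0.   ]
keeper [0.561 0.005 0.2  ]
bar [ 0.435 -0.     0.13 ]
```

```bash
cat >> h.py <<'E'
YAW=.11;O=np.array([.631,.056,0])
def Cw(x,y,z):  # carrier mm -> world m
    return O+Ro.from_euler('z',YAW).apply(np.array([x,y,z])/1000)
def Wc(p): return (Ro.from_euler('z',-YAW).apply(np.array(p)-O)*1000)
def st():
    o=get_obs();print("t",o["time_s"].round(2),"ee",o["ee_pos"].round(4),"rot",o["eef_rot"].round(3),"car",Wc(o["ee_pos"]).round(1),"F",o["force"].round(1),"q",o["qpos"].round(2));return o
def row(target,yaw=None,pos=None,rot=None):
    o=get_obs();R=Ro.from_euler('xyz',o["eef_rot"] if rot is None else rot)
    s=R.inv().apply(np.array(target)-(o["ee_pos"] if pos is None else pos))*100
    t=np.zeros(3)
    if yaw is not None:t=(R.inv()*Ro.from_euler('xyz',[-np.pi/2,0,yaw])).as_rotvec()/np.radians(5)
    print("row",t.round(2),s.round(2))
def planey(n,uv,y=0):
    o,d=ray(n,uv);a=Wc(o);b=Wc(o+d)-a;return a+b*(y-a[1])/b[1]
E
python3 - <<'E'
from h import *
for k,u,v,y in[("ridge far top",455,117,-13),("ridge near",437,140,13),("strap back",322,158,0),("lid corner f-",493,73,-100),("lever tip",565,303,0),("bar far",650,294,-19.5),("bar near",630,325,19.5)]:
  print(k,planey("side",zm(u,v),y).round(1))
p=planey("side",zm(455,117),-13);print("angle~",np.arctan2(p[2]-145,98-p[0]))
for k,X in {"f+":(-92,102,131),"h+":(104,102,131),"f-":(-92,-102,131)}.items():print(k,proj("side",Cw(*X)).round(1),proj("scene",Cw(*X)).round(1))
st();row(Cw(-30,45,340),YAW-np.pi/2)
E
```

```text
ridge far top [-90.8 -13.  219.4]
ridge near [-92.7  13.  218.1]
strap back [-18.2   0.  181.2]
lid corner f- [ -75.5 -100.   204.7]
lever tip [-166.5    0.   133.2]
bar far [-206.2  -19.5  140.7]
bar near [-208.8   19.5  144.6]
angle~ 0.3751500730022882
f+ [307.6 230.4] [279.2 241.6]
h+ [220.6 202.4] [210.2 208.8]
f- [351.8 182.4] [326.3 194.9]Traceback (most recent call last):
  File "<stdin>", line 6, in <module>
  File "h.py", line 17, in st
    o=get_obs();print("t",o["time_s"].round(2),"ee",o["ee_pos"].round(4),"rot",o["eef_rot"].round(3),"car",Wc(o["ee_pos"]).round(1),"F",o["force"].round(1),"q",o["qpos"].round(2));return o
                          ^^^^^^^^^^^^^^^^^
AttributeError: 'float' object has no attribute 'round'
```

```bash
sed -i 's/o\["time_s"\].round(2)/round(float(o["time_s"]),2)/' h.py; python3 - <<'E'
from h import *
st();row(Cw(-55,45,300),YAW-np.pi/2)
E
```

```text
t 0.1 ee [ 0.243  -0.4932  0.205 ] rot [-1.571e+00  1.000e-03 -1.113e+00] car [-446.  -503.3  205. ] F [-0.   0.1 -0.1] q [-1.18  0.3   1.52 -0.    1.32 -0.07]
row [ 0.    3.99 -0.01] [-38.23  -9.46  55.44]
```

Emit:
{"name": "send_rows", "arguments": {
  "series": "0 0 0 0 -4 0 -1; 0 0 0 0 -8 0 -1; 0 4 0 -38.2 -9.5 55.4 -1; 0 4 0 -38.2 -9.5 55.4 -1; 0 4 0 -38.2 -9.5 55.4 -1; 0 4 0 -38.2 -9.5 55.4 -1; 0 4 0 -38.2 -9.5 55.4 -1; 0 4 0 -38.2 -9.5 55.4 -1; 0 4 0 -38.2 -9.5 55.4 -1; 0 4 0 -38.2 -9.5 55.4 -1",
  "newtons": 20
}}

```text
time_s: 0.93
ee_pos: [0.4046, -0.203, 0.2928]
eef_rot: [-1.571, 0.0, -1.462]
force: [0.6, 0.1, -1.3]
grip_width: 0.0307
```

```bash
python3 - <<'E'
from h import *
st();row(Cw(-55,45,300),YAW-np.pi/2)
E
```

```text
t 0.93 ee [ 0.4046 -0.203   0.2928] rot [-1.571  0.    -1.462] car [-253.4 -232.6  292.8] F [ 0.6  0.1 -1.3] q [-0.55  0.02  1.64 -0.    1.48  0.92]
row [ 0.   -0.02 -0.  ] [-27.79  -0.72  19.8 ]
```

Emit:
{"name": "send_rows", "arguments": {
  "series": "0 0 0 -27.8 -0.7 19.8 -1; 0 0 0 -27.8 -0.7 19.8 -1; 0 0 0 -27.8 -0.7 19.8 -1; 0 0 0 -27.8 -0.7 19.8 -1; 0 0 0 -27.8 -0.7 19.8 -1; 0 0 0 -27.8 -0.7 19.8 -1; 0 0 0 -27.8 -0.7 19.8 -1; 0 0 0 -27.8 -0.7 19.8 -1; 0 0 0 -27.8 -0.7 19.8 -1; 0 0 0 -27.8 -0.7 19.8 -1"
}}

```text
time_s: 1.77
ee_pos: [0.5713, 0.095, 0.2986]
eef_rot: [-1.573, 0.0, -1.459]
force: [0.3, -0.2, -0.2]
grip_width: 0.0005
```

```bash
python3 - <<'E'
from h import *
st();row(Cw(-55,45,300),YAW-np.pi/2)
cv2.imwrite("pics/w1.png",camera("wrist")[:,:,::-1])
E
```

```text
t 1.77 ee [0.5713 0.095  0.2986] rot [-1.573  0.    -1.459] car [-55.1  45.3 298.6] F [ 0.3 -0.2 -0.2] q [0.1  0.32 1.28 0.   1.54 1.56]
row [ 0.02  0.02 -0.  ] [ 0.03 -0.14  0.01]
```

View pics/w1.png

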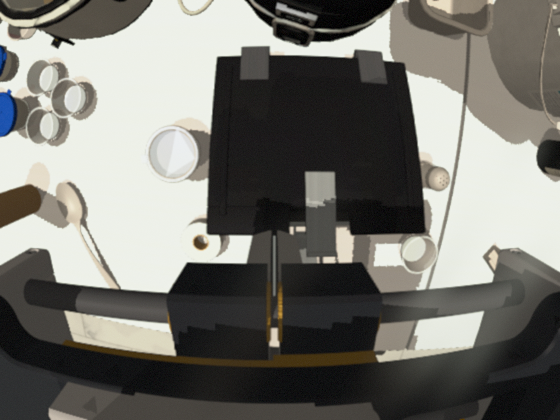

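Strap front end is at (320,250), with the fingers left of it at (272,240). The salt (437,178) and cup (418,253) are clear to the right, the roll (200,240) and deli cup (172,152) to the left. This agrees with the estimated pose, so I'll lower the lid.

Emit:
{"name": "send_rows", "arguments": {
  "series": "0 0 0 0 3 0 -1; 0 0 0 0 6 0 -1; 0 0 0 0 8.6 0 -1; 0 0 0 0 9.4 0 -1; 0 0 0 0 10.2 0 -1; 0 0 0 0 11 0 -1; 0 0 0 0 11.8 0 -1; 0 0 0 0 12.6 0 -1; 0 0 0 0 13.3 0 -1; 0 0 0 0 14 0 -1"
}}

```text
time_s: 2.65
ee_pos: [0.571, 0.0929, 0.1595]
eef_rot: [-1.57, -0.0, -1.462]
force: [0.0, -0.8, 1.1]
grip_width: 0.0003
```

Emit:
{"name": "send_rows", "arguments": {
  "series": "0 0 0 0 0.2 0 -1; 0 0 0 0 0.4 0 -1; 0 0 0 0 0.5 0 -1; 0 0 0 0 0.6 0 -1; 0 0 0 0 0.7 0 -1; 0 0 0 0 0.8 0 -1; 0 0 0 0 0.9 0 -1; 0 0 0 0 1 0 -1; 0 0 0 0 1.1 0 -1; 0 0 0 0 1.1 0 -1"
}}

```text
time_s: 3.48
ee_pos: [0.5709, 0.0929, 0.1493]
eef_rot: [-1.571, 0.0, -1.462]
force: [-3.0, -0.1, 6.1]
grip_width: 0.0007
```

Emit:
{"name": "send_rows", "arguments": {
  "series": "0 0 0 0 0.2 0 -1; 0 0 0 0 0.2 0 -1; 0 0 0 0 -3 0 -1; 0 0 0 0 -7 0 -1; 0 0 0 0 -10 0 -1; 0 0 0 1 -10 -4 -1; 0 0 0 2 -10 -8 -1; 0 0 0 3 -10 -12 -1; 0 0 0 4 -10 -16 -1; 0 0 0 4.5 -10 -18 -1"
}}

```text
time_s: 4.32
ee_pos: [0.3938, 0.0279, 0.2487]
eef_rot: [-1.571, -0.0, -1.462]
force: [0.2, 0.3, -0.8]
grip_width: 0.0005
```

```bash
python3 - <<'E'
from h import *
st();row(Cw(-235,0,132),YAW-np.pi/2)
a=camera("side")[130:290,210:430,::-1]
a=cv2.resize(a,None,fx=3.6,fy=3.6,interpolation=cv2.INTER_CUBIC)
cv2.imwrite("pics/d2.png",(255*(a/255.)**.55).astype('uint8'))
E
```

```text
t 4.32 ee [0.3938 0.0279 0.2487] rot [-1.571 -0.    -1.462] car [-238.9   -1.9  248.7] F [ 0.2  0.3 -0.8] q [-0.02 -0.09  1.85 -0.    1.38  1.44]
row [-0.   -0.02  0.  ] [-0.2  11.67  0.38]
```

View pics/d2.png

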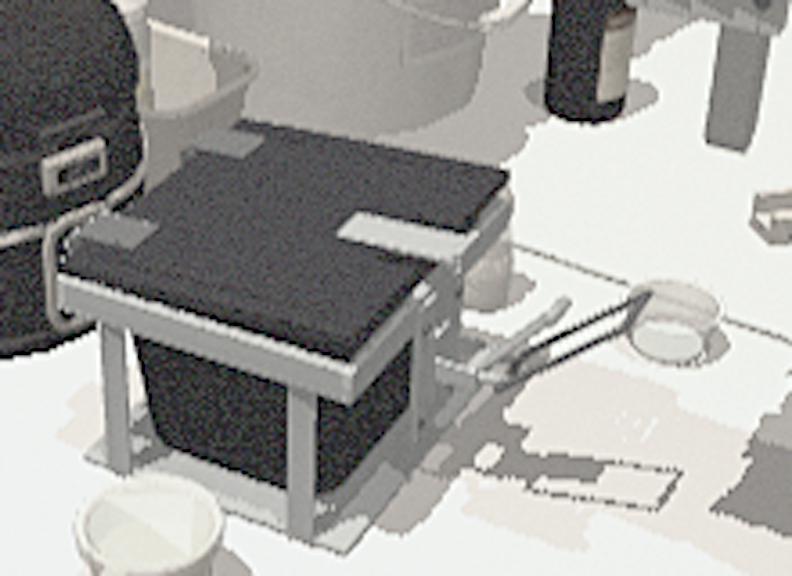

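The lid is now shut; its front edge lies along the rim, with the strap at (410,230). The loop is still leaning out with its bar at about (640,310), and the fingertip hovers at (730,145). Next I'll go down outside the bar and push it over.

Emit:
{"name": "send_rows", "arguments": {
  "series": "0 0 0 -0.2 4 0.4 -1; 0 0 0 -0.2 8 0.4 -1; 0 0 0 -0.2 11.7 0.4 -1; 0 0 0 -0.2 11.7 0.4 -1; 0 0 0 -0.2 11.7 0.9 -1; 0 0 0 -0.2 11.7 1.4 -1; 0 0 0 -0.2 11.6 1.9 -1; 0 0 0 -0.2 11.5 2.3 -1; 0 0 0 -0.2 11.2 2.7 -1; 0 0 0 -0.2 10.9 3.1 -1"
}}

```text
time_s: 5.2
ee_pos: [0.4282, 0.0341, 0.1408]
eef_rot: [-1.57, -0.0, -1.462]
force: [-0.9, -0.2, -0.1]
grip_width: 0.0006
```

Emit:
{"name": "send_rows", "arguments": {
  "series": "0 0 0 0 -0.5 0.5 -1; 0 0 0 0 -0.9 1 -1; 0 0 0 0 -1.3 1.6 -1; 0 0 0 0 -1.6 2.2 -1; 0 0 0 0 -1.9 2.9 -1; 0 0 0 0 -2.1 3.6 -1; 0 0 0 0 -2.3 4.3 -1; 0 0 0 0 -2.4 5 -1; 0 0 0 0 -2.4 5.7 -1; 0 0 0 0 -2.4 6.4 -1"
}}

```text
time_s: 6.03
ee_pos: [0.4917, 0.041, 0.1637]
eef_rot: [-1.571, 0.0, -1.462]
force: [-0.4, 0.5, -0.4]
grip_width: 0.0006
```

```bash
python3 - <<'E'
from h import *
st()
E
```

```text
t 6.03 ee [0.4917 0.041  0.1637] rot [-1.571  0.    -1.462] car [-140.1    0.4  163.7] F [-0.4  0.5 -0.4] q [0.01 0.21 1.73 0.   1.2  1.47]
```

Emit:
{"name": "send_rows", "arguments": {
  "series": "0 0 0 0 0 0.6 -1; 0 0 0 0 0 1.2 -1; 0 0 0 0 0 1.4 -1; 0 0 0 0 0 1.4 -1; 0 0 0 0 0 1.4 -1; 0 0 0 0 -1 0.8 -1; 0 0 0 0 -3 0 -1; 0 0 0 0 -5 -0.5 -1; 0 0 0 0 -5 -0.5 -1; 0 0 0 0 -5 -0.5 -1"
}}

```text
time_s: 6.87
ee_pos: [0.486, 0.0403, 0.2153]
eef_rot: [-1.568, -0.0, -1.462]
force: [-0.1, 0.4, 0.1]
grip_width: 0.0005
```

```bash
python3 - <<'E'
from h import *
st()
a=camera("side")[150:270,270:410,::-1]
a=cv2.resize(a,None,fx=5,fy=5,interpolation=cv2.INTER_CUBIC)
cv2.imwrite("pics/d3.png",(255*(a/255.)**.55).astype('uint8'))
E
```

```text
t 6.87 ee [0.486  0.0403 0.2153] rot [-1.568 -0.    -1.462] car [-145.8    0.4  215.3] F [-0.1  0.4  0.1] q [0.01 0.15 1.68 0.   1.31 1.47]
```

View pics/d3.png

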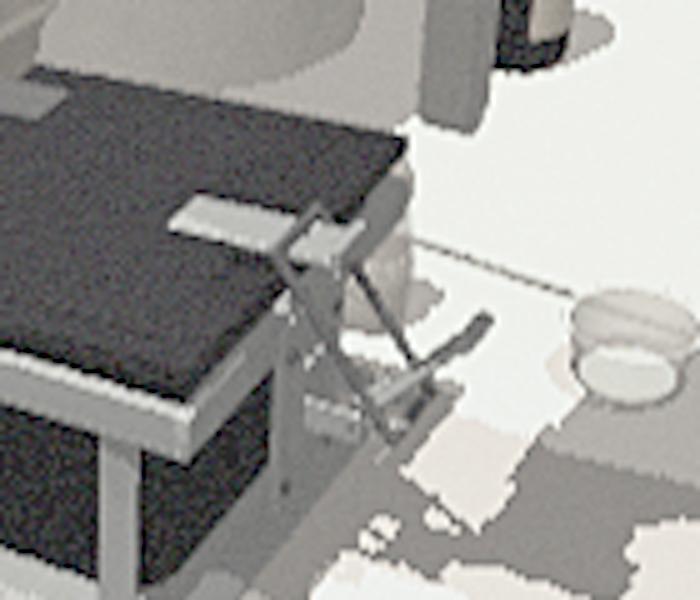

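The bar lies across the strap at (300,230), behind the ridge at (345,245), and the lever is still raised with its tip at (487,318). Next, down inside the handle and out to meet it.

Emit:
{"name": "send_rows", "arguments": {
  "series": "0 0 0 0 0 0.6 -1; 0 0 0 0 0 1.1 -1; 0 0 0 0 2 1.1 -1; 0 0 0 0 4 1.1 -1; 0 0 0 0 6 1.1 -1; 0 0 0 0 7.5 1.1 -1; 0 0 0 0 8.7 1.1 -1; 0 0 0 0 9.2 1.1 -1; 0 0 0 0 9.2 1.1 -1; 0 0 0 0 9.2 1.1 -1"
}}

```text
time_s: 7.75
ee_pos: [0.4973, 0.0416, 0.1219]
eef_rot: [-1.571, 0.0, -1.462]
force: [1.0, -0.2, -0.7]
grip_width: 0.0006
```

```bash
python3 - <<'E'
from h import *
st()
E
```

```text
t 7.75 ee [0.4973 0.0416 0.1219] rot [-1.571  0.    -1.462] car [-134.5    0.4  121.9] F [ 1.  -0.2 -0.7] q [0.01 0.28 1.76 0.   1.11 1.47]
```

Emit:
{"name": "send_rows", "arguments": {
  "series": "0 0 0 0 0 -0.4 -1; 0 0 0 0 0 -0.7 -1; 0 0 0 0 0 -1 -1; 0 0 0 0 0 -1.2 -1; 0 0 0 0 0 -1.4 -1; 0 0 0 0 0 -1.6 -1; 0 0 0 0 0 -1.8 -1; 0 0 0 0 0 -2 -1; 0 0 0 0 0.2 -2.2 -1; 0 0 0 0 0.4 -2.3 -1"
}}

```text
time_s: 8.58
ee_pos: [0.4739, 0.039, 0.1177]
eef_rot: [-1.571, -0.0, -1.462]
force: [0.9, 0.2, 2.5]
grip_width: 0.0007
```

Emit:
{"name": "send_rows", "arguments": {
  "series": "0 0 0 0 0.2 -0.1 -1; 0 0 0 0 0.4 -0.2 -1; 0 0 0 0 0.6 -0.3 -1; 0 0 0 0 0.8 -0.45 -1; 0 0 0 0 1 -0.55 -1; 0 0 0 0 1.2 -0.65 -1; 0 0 0 0 1.4 -0.75 -1; 0 0 0 0 1.5 -0.8 -1; 0 0 0 0 1.5 -0.8 -1; 0 0 0 0 1.5 -0.8 -1"
}}

```text
time_s: 9.42
ee_pos: [0.4662, 0.0382, 0.1028]
eef_rot: [-1.571, 0.0, -1.462]
force: [1.5, -0.6, 1.1]
grip_width: 0.0004
```

```bash
python3 - <<'E'
from h import *
st()
a=camera("side")[150:270,270:410,::-1]
a=cv2.resize(a,None,fx=5,fy=5,interpolation=cv2.INTER_CUBIC)
cv2.imwrite("pics/d4.png",(255*(a/255.)**.55).astype('uint8'))
E
```

```text
t 9.42 ee [0.4662 0.0382 0.1028] rot [-1.571  0.    -1.462] car [-165.8    0.4  102.8] F [ 1.5 -0.6  1.1] q [0.   0.24 1.86 0.   1.04 1.47]
```

View pics/d4.png

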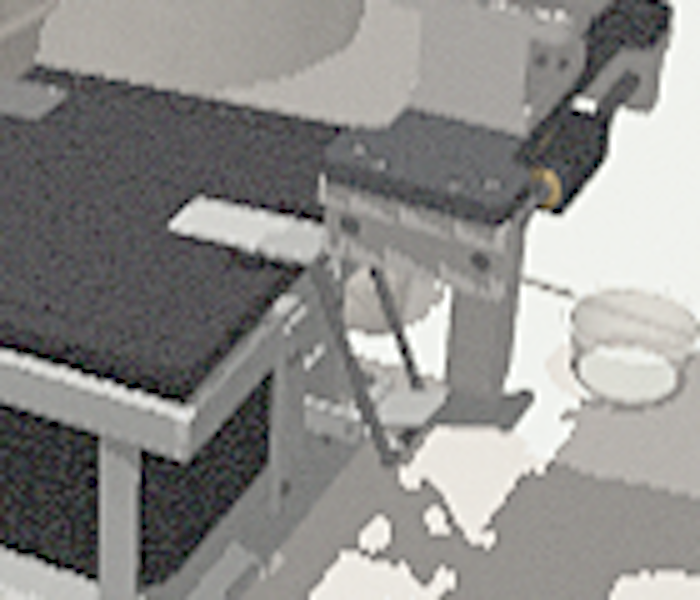

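The lever is following at about horizontal, with the tip at (490,405). The gripper's block, underside edge (325,235)–(500,295), is near the ridge in view, so I'll check its real clearance.

```bash
python3 - <<'E'
from h import *
for z in(.15,.165,.18,.2):
  print(z,*[Wc(onz("side",(270+u/5-.4,150+v/5-.4),z)).round(0)[:2] for u,v in((325,235),(500,297),(450,283))])
E
```

```text
0.15 [-97.  -2.] [-174.    6.] [-153.    7.]
0.165 [-107.   21.] [-181.   29.] [-161.   29.]
0.18 [-117.   44.] [-189.   52.] [-169.   52.]
0.2 [-130.   74.] [-198.   82.] [-180.   82.]
```

The block is the gripper body at z=200 mm, y about +80 mm, x -198 to -130 mm, so it is clear. I'll carry on down.

Emit:
{"name": "send_rows", "arguments": {
  "series": "0 0 0 0 0.2 -0.1 -1; 0 0 0 0 0.4 -0.2 -1; 0 0 0 0 0.6 -0.3 -1; 0 0 0 0 0.8 -0.4 -1; 0 0 0 0 1 -0.5 -1; 0 0 0 0 1.2 -0.6 -1; 0 0 0 0 1.4 -0.7 -1; 0 0 0 0 1.6 -0.8 -1; 0 0 0 0 1.6 -0.8 -1; 0 0 0 0 1.6 -0.8 -1"
}}

```text
time_s: 10.3
ee_pos: [0.4577, 0.0373, 0.0864]
eef_rot: [-1.572, 0.0, -1.462]
force: [0.5, -0.5, 0.1]
grip_width: 0.0009
```

Emit:
{"name": "send_rows", "arguments": {
  "series": "0 0 0 0 0.2 -0.1 -1; 0 0 0 0 0.4 -0.2 -1; 0 0 0 0 0.6 -0.3 -1; 0 0 0 0 0.8 -0.4 -1; 0 0 0 0 1 -0.5 -1; 0 0 0 0 1.2 -0.6 -1; 0 0 0 0 1.4 -0.7 -1; 0 0 0 0 1.5 -0.7 -1; 0 0 0 0 1.5 -0.7 -1; 0 0 0 0 1.5 -0.7 -1"
}}

```text
time_s: 11.13
ee_pos: [0.4509, 0.0366, 0.0716]
eef_rot: [-1.572, 0.0, -1.462]
force: [-0.3, 1.1, 1.0]
grip_width: 0.0004
```

```bash
python3 - <<'E'
from h import *
st()
E
```

```text
t 11.13 ee [0.4509 0.0366 0.0716] rot [-1.572  0.    -1.462] car [-181.1    0.4   71.6] F [-0.3  1.1  1. ] q [-0.    0.26  1.92 -0.    0.96  1.46]
```

Emit:
{"name": "send_rows", "arguments": {
  "series": "0 0 0 0 0.1 0 -1; 0 0 0 0 0.2 0.05 -1; 0 0 0 0 0.3 0.1 -1; 0 0 0 0 0.4 0.1 -1; 0 0 0 0 0.5 0.15 -1; 0 0 0 0 0.6 0.2 -1; 0 0 0 0 0.7 0.2 -1; 0 0 0 0 0.8 0.25 -1; 0 0 0 0 0.8 0.25 -1; 0 0 0 0 0.8 0.25 -1"
}}

```text
time_s: 11.97
ee_pos: [0.4537, 0.0369, 0.0637]
eef_rot: [-1.571, 0.0, -1.462]
force: [-1.4, 0.6, 1.2]
grip_width: 0.0003
```

```bash
python3 - <<'E'
from h import *
st()
a=camera("side")[150:270,270:410,::-1]
a=cv2.resize(a,None,fx=5,fy=5,interpolation=cv2.INTER_CUBIC)
cv2.imwrite("pics/d5.png",(255*(a/255.)**.55).astype('uint8'))
E
```

```text
t 11.97 ee [0.4537 0.0369 0.0637] rot [-1.571  0.    -1.462] car [-178.3    0.5   63.7] F [-1.4  0.6  1.2] q [0.   0.27 1.92 0.   0.95 1.46]
```

View pics/d5.png

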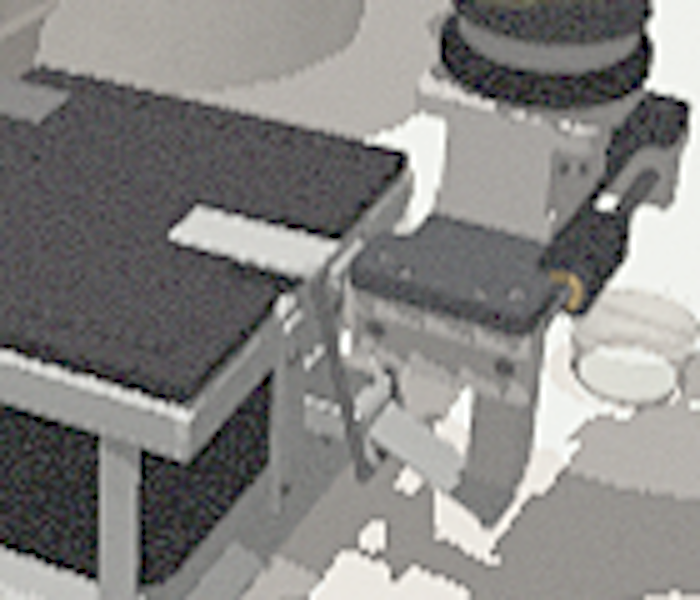

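The lever handle runs down from (375,415) to (470,490) and the loop bar is at the ridge (330,265). I'll continue in small steps and watch the force.

Emit:
{"name": "send_rows", "arguments": {
  "series": "0 0 0 0 0.1 0 -1; 0 0 0 0 0.2 0.1 -1; 0 0 0 0 0.3 0.15 -1; 0 0 0 0 0.4 0.2 -1; 0 0 0 0 0.5 0.25 -1; 0 0 0 0 0.6 0.3 -1; 0 0 0 0 0.6 0.3 -1; 0 0 0 0 0.6 0.3 -1; 0 0 0 0 0.6 0.3 -1; 0 0 0 0 0.6 0.3 -1"
}}

```text
time_s: 12.85
ee_pos: [0.4568, 0.0372, 0.0579]
eef_rot: [-1.571, -0.0, -1.462]
force: [-1.5, 0.2, 1.0]
grip_width: 0.0007
```

Emit:
{"name": "send_rows", "arguments": {
  "series": "0 0 0 0 0.1 0 -1; 0 0 0 0 0.2 0.1 -1; 0 0 0 0 0.3 0.15 -1; 0 0 0 0 0.3 0.15 -1; 0 0 0 0 0.3 0.15 -1; 0 0 0 0 0.3 0.15 -1; 0 0 0 0 0.3 0.15 -1; 0 0 0 0 0.3 0.15 -1; 0 0 0 0 0.3 0.15 -1; 0 0 0 0 0.3 0.15 -1"
}}

```text
time_s: 13.68
ee_pos: [0.4583, 0.0373, 0.0549]
eef_rot: [-1.571, -0.0, -1.462]
force: [-0.6, 1.0, 1.0]
grip_width: 0.0007
```

Emit:
{"name": "send_rows", "arguments": {
  "series": "0 0 0 0 0.1 0 -1; 0 0 0 0 0.2 0.05 -1; 0 0 0 0 0.2 0.1 -1; 0 0 0 0 0.2 0.1 -1; 0 0 0 0 0.2 0.1 -1; 0 0 0 0 0.2 0.1 -1; 0 0 0 0 0.2 0.1 -1; 0 0 0 0 0.2 0.1 -1; 0 0 0 0 0.2 0.1 -1; 0 0 0 0 0.2 0.1 -1"
}}

```text
time_s: 14.52
ee_pos: [0.4592, 0.0374, 0.0528]
eef_rot: [-1.571, -0.0, -1.462]
force: [-1.1, -0.3, 0.6]
grip_width: 0.0007
```

Emit:
{"name": "send_rows", "arguments": {
  "series": "0 0 0 0 0.1 0 -1; 0 0 0 0 0.2 0.05 -1; 0 0 0 0 0.2 0.1 -1; 0 0 0 0 0.2 0.1 -1; 0 0 0 0 0.2 0.1 -1; 0 0 0 0 0.2 0.1 -1; 0 0 0 0 0.2 0.1 -1; 0 0 0 0 0.2 0.1 -1; 0 0 0 0 0.2 0.1 -1; 0 0 0 0 0.2 0.1 -1"
}}

```text
time_s: 15.35
ee_pos: [0.4602, 0.0376, 0.0508]
eef_rot: [-1.571, -0.0, -1.462]
force: [-2.5, 0.2, 4.4]
grip_width: 0.0
```

Emit:
{"name": "send_rows", "arguments": {
  "series": "0 0 0 0 0.1 0 -1; 0 0 0 0 0.1 0.05 -1; 0 0 0 0 0.1 0.05 -1; 0 0 0 0 0.1 0.05 -1; 0 0 0 0 0.1 0.05 -1; 0 0 0 0 0.1 0.05 -1; 0 0 0 0 0.1 0.05 -1; 0 0 0 0 0.1 0.05 -1; 0 0 0 0 0.1 0.05 -1; 0 0 0 0 0.1 0.05 -1"
}}

```text
time_s: 16.18
ee_pos: [0.4607, 0.0376, 0.0502]
eef_rot: [-1.571, -0.0, -1.462]
force: [-6.3, -0.9, 11.9]
grip_width: 0.0
```

```bash
python3 - <<'E'
from h import *
st()
E
```

```text
t 16.18 ee [0.4607 0.0376 0.0502] rot [-1.571 -0.    -1.462] car [-171.3    0.4   50.2] F [-6.3 -0.9 11.9] q [ 0.    0.31  1.91 -0.    0.92  1.46]
```

Emit:
{"name": "send_rows", "arguments": {
  "series": "0 0 0 0 0.03 0 -1; 0 0 0 0 0.03 0 -1; 0 0 0 0 0.03 0 -1; 0 0 0 0 0.03 0 -1; 0 0 0 0 0.03 0 -1; 0 0 0 0 0.03 0 -1; 0 0 0 0 0.03 0 -1; 0 0 0 0 0.03 0 -1; 0 0 0 0 0.03 0 -1; 0 0 0 0 0.03 0 -1"
}}

```text
time_s: 17.02
ee_pos: [0.4608, 0.0376, 0.05]
eef_rot: [-1.571, -0.0, -1.462]
force: [-6.2, -0.7, 13.5]
grip_width: 0.0004
```

Emit:
{"name": "send_rows", "arguments": {
  "series": "0 0 0 0 -0.5 -0.2 -1; 0 0 0 0 -1 -1 -1; 0 0 0 0 -2 -2 -1; 0 0 0 0 -4 -3 -1; 0 0 0 0 -7 -5 -1; 0 0 0 0 -10 -8 -1; 0 0 0 0 -13 -10 -1; 0 0 0 0 -16 -10 -1; 0 0 0 0 -16 -10 -1; 0 0 0 0 -16 -10 -1"
}}

```text
time_s: 17.85
ee_pos: [0.3615, 0.0267, 0.2106]
eef_rot: [-1.567, -0.0, -1.462]
force: [0.7, 0.2, -0.7]
grip_width: 0.0006
```

```bash
python3 - <<'E'
from h import *
st()
a=camera("side")[140:280,210:420,::-1]
a=cv2.resize(a,None,fx=3.8,fy=3.8,interpolation=cv2.INTER_CUBIC)
cv2.imwrite("pics/d6.png",(255*(a/255.)**.55).astype('uint8'))
E
```

```text
t 17.85 ee [0.3615 0.0267 0.2106] rot [-1.567 -0.    -1.462] car [-271.     0.5  210.6] F [ 0.7  0.2 -0.7] q [-0.03 -0.14  1.99  0.    1.29  1.43]
```

View pics/d6.png

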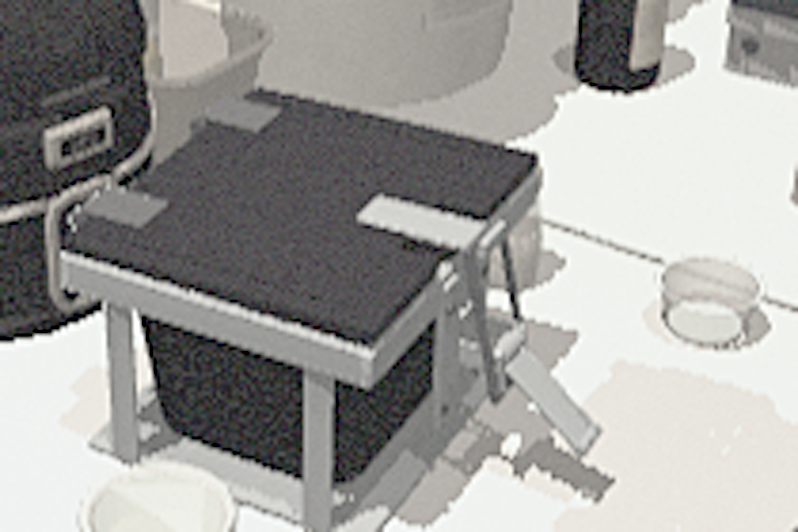

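```bash
python3 - <<'E'
from h import *
z=lambda u,v:(210+u/3.8-.4,140+v/3.8-.4)
print("tip",planey("side",z(590,450),0).round(1),"exp -172,43 (a=0); P",-122,85)
print("lid corner f-",planey("side",z(540,157),-100).round(1),"f+",planey("side",z(372,346),100).round(1))
print("ridge top near",planey("side",z(484,240),13).round(1),"B near",planey("side",z(497,395),19.5).round(1),"B far",planey("side",z(520,322),-19.5).round(1))
a=camera("scene")[:,:,::-1]
c=cv2.resize(a[165:265,255:375],None,fx=6,fy=6,interpolation=cv2.INTER_CUBIC)
cv2.imwrite("pics/s7.png",(255*(c/255.)**.55).astype('uint8'))
E
```

```text
tip [-172.7    0.    27.5] exp -172,43 (a=0); P -122 85
lid corner f- [ -92.4 -100.   135.8] f+ [-90.8 100.  128.7]
ridge top near [-109.2   13.   147.6] B near [-125.    19.5   59.3] B far [-119.5  -19.5   80.9]
```

View pics/s7.png

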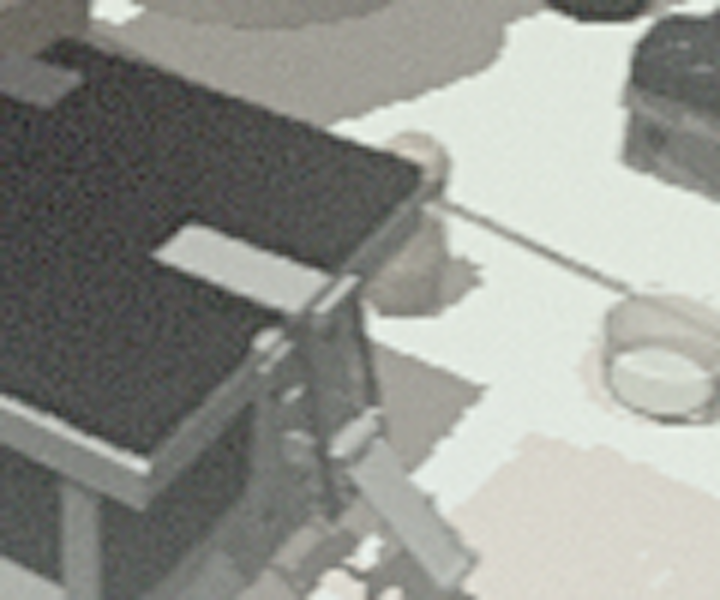

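The loop bar shows as a dark line at (305,305), caught between the strap and its ridge (340,290). The lever is down (410,510), the lid is flat on the rim, and the salt and cup are standing. I'll hand it in.

```bash
python3 - <<'E'
from h import *
b0=cv2.imread("pics/d0.png");b1=camera("side")[:,:,::-1]
d=cv2.absdiff(b0,b1).max(2)
for n,(u0,v0,u1,v1) in{"cupA":(228,258,275,308),"roll":(300,288,345,330),"cupB":(385,205,412,232),"salt":(341,200,354,216)}.items():print(n,(d[v0:v1,u0:u1]>60).mean().round(3))
print(hand_in());st()
E
```

```text
cupA 0.0
roll 0.0
cupB 0.037
salt 0.135
the job is handed in; nothing more can be done
None
the job is handed in; nothing more can be done
```

The pan is shut and latched, and I handed the job in at about 18 s of the 72 s allowed.

- **What I did:** I pressed the lid down onto its gasket, with about 7 N measured. I pushed the wire loop up and over so that it lay on the strap behind the ridge. Then I pressed the lever down along its arc.
- **Lever home:** the resistance stayed at 1–2 N, then rose steeply to about 15 N with almost no further movement. That happened within 2 mm of the expected home position. The force is only read at the end of each move, so a short peak in between would not show.
- **Final images:** after I backed the arm off, the loop bar was caught behind the keeper's ridge, the lever was fully down and the lid was flat on the rim.
- **Checks that disagreed:**
  - The lever tip read low, at z about 27 mm on the centre line. Allowing for the near edge I had picked, I estimate about 35 mm, against roughly 39–43 mm expected.
  - The lid's front corners read 136 and 129 mm, against 141 mm.
  - I put these down to image measuring error and the latch's unknown offset.
- **Bystanders:** deli cup and roll areas of the image did not change at all. The portion cup area changed by 4% and the salt area by 14%. I think those are the moved loop and lid, with shadows, seen in front of them. Both still looked in place, but I did not measure their positions again.

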